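Check a chisel's edge under the bench microscope

ROBOT

A 7-joint arm with a two-finger parallel gripper is mounted at the origin on a cart in front of the work surface, level with it; the furniture and walls round the work are solid. World frame = base frame: x ahead of the robot, y to its left, z up, the work surface at z = 0. Lengths are in m, angles in rad, forces in N, time in s.
With the tool pointing down it reaches from about 0.425 to 0.925 m from the base axis. Payload 6.8 kg.
Tool frame: the origin (TCP) lies between the finger pads; the fingertips stand 11 mm ahead of it and the grasp point (between the pads) lies 8 mm behind it; z points along the fingers, y is the line along which they close (so a half turn about z gives the same grasp; the last joint's range is limited). The gripper opens to 85 mm and grips with 20 to 120 N. Pads are 22 mm wide; open, the fingers measure 114 mm over their backs; the gripper's body (76 mm by 85 mm) begins 54 mm behind the grasp point. The pads swing forward as they close: fully open they stand 13 mm farther back than shut.
Start: joints at [-1.351, 0.477, 0.022, 1.555, -0.011, 1.109, -0.083], TCP at [0.217, 0.639, 0.242] pointing down, gripper open.
Joint ranges: [-2.96, 2.96], [-0.34, 2.1], [-1.41, 1.46], [0.24, 2.44], [-1.37, 4.51], [0.17, 1.92], [-2.96, 2.96]. Speed limits (rad/s): [2.39, 2.39, 3.14, 3.14, 3.14, 3.14, 3.14].

INTERFACE

Orientations are given as a rotation vector (axis times angle).
In Python, from bench import r gives the robot as it stands.
- The arm moves only by the tool send_rows, never from a script. Its argument "deltas" is a list of rows, each an object of numbers: "dx", "dy", "dz": the shift along the world's x, y, z in mm; "rx", "ry", "rz": the turn, a rotation vector about the world's x, y, z in degrees. A call has 1 to 5 rows; each row is the pose to reach, as a shift and turn from the pose commanded when the call began; what a row does not reach only later rows make up. A row lasts 1/12 s, in which the tool goes at most 41.7 mm and 7.16 degrees, less where a joint would pass 70% of its speed; a pose out of reach is approached as far as the arm can. A call with a gripper value outside its range is refused whole. "jaw" is the finger opening in mm, from 0 to 85.4, set as the call begins (left out, the last holds). The fingers move at their own pace and stop on an object; "newtons" is the grip in N (left out, the last holds). Time passes only in rows, so rows that repeat a pose let the fingers close. It gives the time, the measured TCP pose, the force, the opening and the grip force at its end, in the units of the state.
- r.get_obs(): the state, without advancing time (a new reading comes with each control period).
- r.grab_frame(name): name is "scene" or "top" or "wrist"; returns a dict with "frame" (480x640x3 uint8, blue, green, red), "z_map" (480x640 float32, m along the optical axis (not along the pixel's ray), 0 where there is no reading), "vertical_fov" (degrees; the focal length in pixels is half the picture's height over the tangent of half this angle, whatever the lens; pixels are square), "cx", "cy" (the principal point, pixels), "xyz" and "orientation" of the camera in the world. Camera axes: x right, y down, z forward; pixel columns grow to the right and rows downward; lengths in m; the calibration is good to about 2 mm. The wrist camera is an equidistant fisheye: a pixel r from the principal point sees the ray r / f radians off the axis. A picture is of the moment at which its call begins.
- r.hand_in(): hands the job in; it is judged then, once.
The state is a dict: "clock": time; "joints": joint angles; "qvel": joint speeds; "tau": joint torques, N m; "tcp_pos": TCP position; "orientation": TCP orientation; "contact_force": force on the tool from outside, world axes, zero at the start; "moment": the same for the moment, N m; "grip_width": finger opening in m; "gripper_force": force on a finger pad.
Only numpy, scipy, OpenCV 4.12 (cv2) and the standard library are available. Lean on these libraries where they do the work, as an engineer would, in place of code of your own. Each camera call takes 0.05 s, during which the arm holds its last target. There are 200 camera calls.

TASK

First swing the dust cover fully aside from the microscope's lens by its red knob, then draw the narrow, dark-handled chisel straight up out of the rack and present it for inspection, handle up: the middle of its cutting edge at the focus point 65 mm straight out from the lens, and a broad face of the blade square to the line of sight, so that it leans 30 degrees, parallel to the lens face. Do not knock the microscope with the chisel or disturb the other things on the bench, and finish while still holding the chisel there, steady in the air.

Things in the scene. Friction and masses are not known exactly. Their poses are not given: they have to be found in the camera images.
- chisel: Narrow chisel, dark brown handle, 270 mm, 0.2 kg, upright in a narrow slot of the rack. +y runs from edge to handle end (up in the rack), x across the blade, z through its thickness. Origin at mid-length; the middle line is at x = 0, z = 11 mm. Handle y = 20 to 135 mm, 28 (x) by 22 mm (z); blade y = -135 to -25, 12 (x) by 5 mm (z), broad faces look along +z and -z. Grip at y = 85 to 115 mm.
- edge (a point): Middle of the chisel's cutting edge, at (0, -135, 8.7) mm in the chisel's frame; its lowest point in the rack. Same axes as chisel.
- handle_end (a point): Middle of the top end of the chisel's handle, at (0, 135, 11) mm in the chisel's frame; 278 mm above the bench in the rack. Same axes as chisel.
- rack: Wooden rack fixed to the bench, 124 x 286 x 122 mm. Origin under its centre, z up, y along the slots. Top board's upper face at z = 118 mm, a guide board with the same slots at z = 34 to 46. Narrow slots 9.5 (x) by 15.5 mm (y) at y = -88, -33, 22 mm hold chisel and screwdrivers in any order, upright, about 2 mm play; an empty wide slot at y = 82. The chisel must rise 112 mm to come free.
- screwdriver_a: Screwdriver with yellow-brown handle, 199 mm, seated tight, handle up, in a narrow slot of the rack, its top about 218 mm above the bench. Origin at mid-length, +y up along the tool. Stays there; a chisel led away over the row of slots must pass above or round its handle.
- screwdriver_b: Second screwdriver like screwdriver_a, in another narrow slot.
- scope: Digital inspection microscope fixed to the bench: dark base plate 150 x 130 x 14 mm, steel post, small black display on top (to 320 mm high), silver barrel. Origin at the bench under the base; it looks to its -x side, z up. The lens is at (-60, 0, 142.5) mm in this frame.
- scope_head: Barrel of the microscope, 46 mm across. Origin: centre of the lens face. -x is the line of sight, forward and 30 degrees down; y level; z up along the lens face, which overhangs: z leans 30 degrees from vertical towards the side it looks to. The chisel is right when its +y (to the handle) is along this z and its z along this x, either way round.
- focus (a point): Focus point in mid-air, at (-65, 0, 0) mm in scope_head's frame, 110 mm above the bench; same axes as scope_head. The middle of the cutting edge belongs here.
- cover (a joint): Angle of the black lens cover (48 mm disc) about its pivot pin, 36 mm above the lens centre along scope_head's z, axis along scope_head's x. 0 = over the lens, 1.75 = fully aside at its stop; opening swings it to scope_head's +y side (left, seen by the robot). Stiff pivot: about 1 N at the knob moves it and it stays where left. Starts at 0 to 0.2.
- cover_knob (a point): Grip point on the cover's red knob, a round peg 11 to 13 mm thick standing 30 mm out from the cover's middle along scope_head's -x. At angle a it is at (-20, 36 sin a, 36 - 36 cos a) mm in scope_head's frame. Bring the fingers down parallel to the overhanging lens face (along scope_head's -z), one each side of the peg along y; it turns between them as it is led round.
- plane: Block plane, 52 x 168 x 55 mm, on the bench. Stays where it is.
- nail_tin: Open tin of nails, 71 mm across, 46 mm high, on the bench. Stays where it is.
- offcut: Dark wooden offcut, 60 x 65 x 25 mm, lying loose on the bench. Stays where it is.

How it is judged:
On the way, in this order (a step that is already met when the one before it is completed fails the run):
1. the dust cover is swung fully aside from the lens, the chisel still in the rack (value of joint cover above 1.4 rad and z of edge in the frame of rack below 0.05 m), for 0.2 s.
2. the chisel is drawn clear of the rack (z of edge in the frame of rack above 0.12 m and contact force between chisel and the fingers above 1 N), for 0.1 s.
At the end, for the whole second after the job is handed in: The fingers hold the chisel still, handle up, clear of rack and microscope: mid-edge within 10 mm of the focus point along each axis of scope_head, long axis within 0.2 rad of the lens face's upward direction, broad face square to the line of sight within 0.2 rad, cover at 1.4 rad or more (x of edge in the frame of focus between -0.01 and 0.01 m and y of edge in the frame of focus between -0.01 and 0.01 m and z of edge in the frame of focus between -0.01 and 0.01 m and z of handle_end in the frame of focus above 0.2 m and angle between the y axis of chisel and the z axis of scope_head, either way round below 0.2 rad and angle between the z axis of chisel and the x axis of scope_head, either way round below 0.2 rad and linear speed of chisel below 0.02 m/s and angular speed of chisel below 0.15 rad/s and contact force between chisel and the fingers above 1 N and contact force between chisel and rack below 0.2 N and contact force between chisel and scope below 0.2 N and value of joint cover above 1.4 rad); the arm keeps its last pose, push and grip.
It fails at once if the chisel knocks the microscope (contact force between chisel and scope above 3 N).
It fails at once if a screwdriver in the rack is struck by the chisel or the robot (contact force between any of screwdriver_a, screwdriver_b and anything else above 6 N).
It fails at once if the loose offcut is moved (distance of offcut from where it was at the start of the episode above 0.04 m).
It also fails if it takes over 51 s, if anything falls off the work surface, if the arm or the gripper's body presses on something with over 40 N, if the wrist force passes 120 N, or if a joint passes its speed limit or range.

## Working session

There is one attempt and no reset: what is moved stays moved. The work goes in short steps, Python scripts to look and compute and a tool call to move; the robot and the scene stay as the last step left them, time stands still between calls to the robot, and variables do not carry over. Pictures are saved under pics/ and viewed, at most 10 in all, crops included, and the job is handed in when it is done.

Besides the shell and the picture viewer there is one more tool, called by a JSON object that holds its "method" and its "body". send_rows: Moves the arm, as the interface text tells. Its arguments: {"type":"object","properties":{"deltas":{"type":"array","items":{"type":"object","properties":{"dx":{"type":"number"},"dy":{"type":"number"},"dz":{"type":"number"},"rx":{"type":"number"},"ry":{"type":"number"},"rz":{"type":"number"}}}},"jaw":{"type":"number"},"newtons":{"type":"number"}},"required":["deltas"]}

```bash
ls; mkdir -p pics; cat > h.py <<'E'
import numpy as np, cv2
from scipy.spatial.transform import Rotation as R
from bench import r
def grab(n):
    g=r.grab_frame(n); o=np.array(g["orientation"],float)
    g["R"]=o if o.shape==(3,3) else R.from_rotvec(o).as_matrix()
    g["p"]=np.array(g["xyz"]); g["f"]=240/np.tan(np.radians(g["vertical_fov"]/2)); return g
def pts(g):
    v,u=np.mgrid[0:480,0:640]; z=g["z_map"]
    P=np.stack([(u-g["cx"])/g["f"]*z,(v-g["cy"])/g["f"]*z,z],-1)
    W=P@g["R"].T+g["p"]; W[z==0]=np.nan; return W
E
python3 - <<'E'
from h import *
o=r.get_obs(); print(o)
for n in("scene","top"):
    g=grab(n); cv2.imwrite(f"pics/{n}1.png",g["frame"]); print(n,g["p"],g["orientation"],g["f"],g["cx"],g["cy"])
    np.savez(f"{n}.npz",W=pts(g),im=g["frame"])
E
```

```text
pics
{'clock': 0.0, 'joints': array([-1.35109595,  0.47782945,  0.0223293 ,  1.55644192, -0.0114635 ,
        1.10929884, -0.0831147 ]), 'qvel': array([ 0.00145661,  0.00024071, -0.00159816,  0.00129598, -0.0005612 ,
       -0.00099776, -0.00025174]), 'tau': array([-8.88783998e-04, -5.96460235e+01,  1.60761025e+00, -2.81203169e+01,
        1.25549655e-02,  9.31901392e-03,  2.87253170e-05]), 'tcp_pos': array([0.21715702, 0.63851467, 0.24130985]), 'orientation': array([-5.12532429e-01, -3.09936266e+00,  2.89707927e-03]), 'contact_force': array([ 1.10744647, -0.44451705, -0.31660107]), 'moment': array([-0.00554422, -0.02910502,  0.010732  ]), 'gripper_force': 0.0, 'grip_width': 0.08545462906045134}
scene [-0.21469739 -0.57976822  0.92385476] [-2.05348872  0.96120619 -0.49868384] 605.3442475229373 309.8602207415317 232.89581123099438
top [0.39187304 0.05688986 1.08588784] [-2.12200085  2.12402439 -0.1967084 ] 466.3110536252664 327.23496583005317 245.2720500166005
```

View pics/scene1.png

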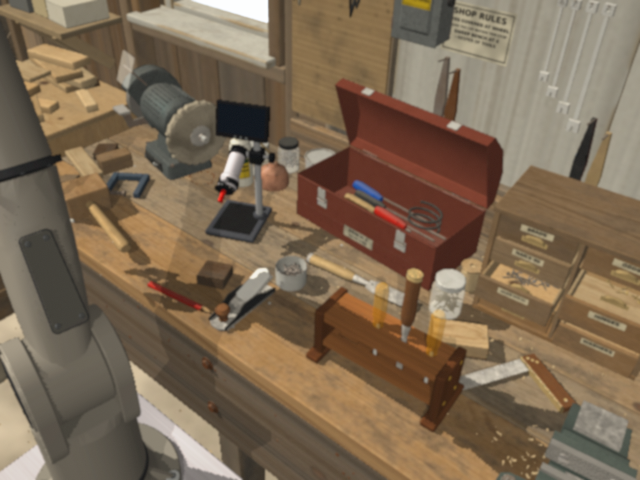

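View pics/top1.png

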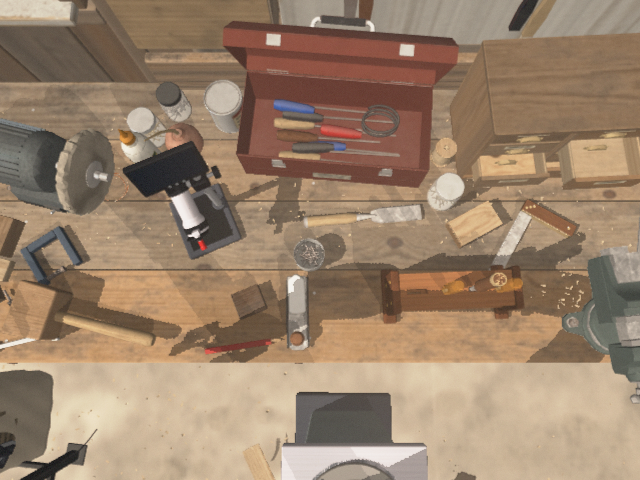

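The scene view shows the scope with its red knob near (221,197) and the chisel (dark handle, top about (413,275)) in the rack between two amber screwdrivers. The top view shows the scope base near (207,222), the knob near (202,244) and the chisel top near (498,280).

```bash
python3 - <<'E'
from h import *
for n in("scene","top"):
    d=np.load(n+".npz"); W=d["W"]; im=d["im"]; hsv=cv2.cvtColor(im,cv2.COLOR_BGR2HSV)
    H,S,V=[hsv[...,i].astype(int) for i in range(3)]
    red=((H<5)|(H>174))&(S>170)&(V>100)
    roi=np.zeros_like(red)
    if n=="scene": roi[170:215,205:245]=1
    else: roi[225:260,180:220]=1
    m=red&roi; v,u=np.nonzero(m); P=W[m]; print(n,"knob px",u.mean(),v.mean(),m.sum(),"med",np.nanmedian(P,0),"min",np.nanmin(P,0),"max",np.nanmax(P,0))
    # base plate : dark, height ~14mm
    m=(abs(W[...,2]-.014)<.006)&(V<90)&(S<110); 
    m=m&(W[...,0]>.4)&(W[...,1]>.15)
    k,lab,st,c=cv2.connectedComponentsWithStats(m.astype(np.uint8)); i=1+st[1:,4].argmax()
    P=W[lab==i][:,:2]; print("base",st[i],cv2.minAreaRect((P*1000).astype(np.float32)))
    # rack top
    m=(abs(W[...,2]-.118)<.005)&(W[...,1]<0)&(W[...,0]<.62)
    P=W[m][:,:2]; print("rack",m.sum(),cv2.minAreaRect((P*1000).astype(np.float32)))
    # handle top
    for lo,hi in((.255,.29),(.2,.225)):
        m=(W[...,2]>lo)&(W[...,2]<hi)&(W[...,1]<0)&(W[...,0]<.62)&(W[...,0]>.3)&(W[...,1]>-.5)
        k,lab,st,c=cv2.connectedComponentsWithStats(m.astype(np.uint8))
        for i in range(1,k):
            if st[i,4]>8: P=W[lab==i]; print(lo,st[i],np.median(P,0).round(4),P.min(0).round(4),P.max(0).round(4))
    # display/barrel
    m=(W[...,2]>.05)&(W[...,0]>.4)&(W[...,1]>.3)&(W[...,2]<.33)&(W[...,0]<.85)&(V>200)&(S<40)
    print("silver",np.nanmedian(W[m],0),m.sum())
E
```

```text
scene knob px 221.14285714285714 195.5 56 med [0.57601767 0.3186385  0.13407475] min [0.56178852 0.30969182 0.12090171] max [0.58971138 0.33834922 0.14402634]
base [ 206  201   65   40 1526] ((650.97265625, 344.64886474609375), (150.25225830078125, 126.76068878173828), 23.78591537475586)
rack 5963 ((361.9642333984375, -207.70294189453125), (409.3239440917969, 870.4542846679688), 40.11239242553711)
0.255 [406 268  17  19 244] [ 0.4793 -0.2453  0.27  ] [ 0.4716 -0.2571  0.2551] [ 0.4968 -0.2299  0.2743]
0.2 [375 282  14  15 166] [ 0.4745 -0.1909  0.212 ] [ 0.4666 -0.2028  0.2001] [ 0.4906 -0.1767  0.2211]
0.2 [402 296  16  15 163] [ 0.4748 -0.2485  0.2122] [ 0.47   -0.2564  0.2003] [ 0.4872 -0.2295  0.2247]
0.2 [431 309  15  17 200] [ 0.4791 -0.3004  0.2121] [ 0.4715 -0.3114  0.2001] [ 0.4957 -0.2859  0.2205]
silver [0.63277227 0.34364075 0.18223746] 224
top knob px 201.73333333333332 244.95555555555555 45 med [0.57233061 0.31893734 0.13355921] min [0.56415119 0.31257301 0.01223052] max [0.60003831 0.36169739 0.14083487]
base [ 193  184   48   62 1094] ((665.7993774414062, 328.69189453125), (140.2548065185547, 83.76007843017578), 23.202274322509766)
rack 4816 ((439.0978088378906, -323.8696594238281), (517.860595703125, 305.6567077636719), 83.0323715209961)
0.255 [489 273  18  14 203] [ 0.4849 -0.2407  0.2705] [ 0.4734 -0.2564  0.255 ] [ 0.4957 -0.2291  0.2743]
0.2 [479 277  11  13  59] [ 0.4806 -0.2323  0.2121] [ 0.4728 -0.2444  0.2003] [ 0.4947 -0.2296  0.2248]
0.2 [508 278  15  12 142] [ 0.4838 -0.2934  0.2141] [ 0.4737 -0.3068  0.2011] [ 0.4943 -0.2849  0.2186]
0.2 [450 280  15  12 143] [ 0.4791 -0.1854  0.2136] [ 0.4697 -0.1985  0.2001] [ 0.4908 -0.1744  0.2196]
silver [0.64201725 0.34970361 0.17623358] 672
```

```bash
cat >> h.py <<'E'
psi=np.radians(23.6); B=np.array([.651,.3446,0])
Rs=R.from_euler('z',psi).as_matrix()
Rh=Rs@np.array([[np.cos(np.pi/6),0,-.5],[0,1,0],[.5,0,np.cos(np.pi/6)]])
L=B+Rs@np.array([-.06,0,.1425])
hw=lambda p: L+Rh@np.array(p)
wh=lambda P:(np.asarray(P)-L)@Rh
def delta(p,Rt):
    "shift mm and turn deg from the measured pose to tool pose p (grasp point!), Rt"
    o=r.get_obs(); tcp=np.array(p)+.008*Rt[:,2]
    d=(tcp-o["tcp_pos"])*1000; w=R.from_matrix(Rt@R.from_rotvec(o["orientation"]).as_matrix().T).as_rotvec(degrees=True)
    print("delta",d.round(1),w.round(1),"rows",np.ceil(max(np.linalg.norm(d)/41.7,np.linalg.norm(w)/7.16)))
def tool(z,y):
    z=z/np.linalg.norm(z); y=y/np.linalg.norm(y); return np.stack([np.cross(y,z),y,z],1)
Rk=tool(-Rh[:,2],Rh[:,1])   # knob grasp
E
python3 - <<'E'
from h import *
for n in("scene","top"):
    d=np.load(n+".npz"); W=d["W"]; im=d["im"]; hsv=cv2.cvtColor(im,cv2.COLOR_BGR2HSV)
    H,S,V=[hsv[...,i].astype(int) for i in range(3)]
    red=((H<5)|(H>174))&(S>170)&(V>100)
    roi=np.zeros_like(red)
    if n=="scene": roi[170:215,205:245]=1
    else: roi[225:260,180:220]=1
    P=W[red&roi]; P=P[P[:,2]>.1]; h=wh(P)*1000; print(n,"knob head",np.median(h,0).round(1),np.percentile(h,[5,95],0).round(1))
    m=(abs(W[...,2]-.118)<.006)&(W[...,1]<-.02)&(W[...,1]>-.4)&(W[...,0]>.38)&(W[...,0]<.56)
    print("rack",m.sum(),cv2.minAreaRect((W[m][:,:2]*1000).astype(np.float32)))
    wd=W[(W[...,2]>.2)&(W[...,2]<.34)&(W[...,0]>.5)&(W[...,0]<.8)&(W[...,1]>.25)&(W[...,1]<.5)]
    print("display head",(wh(wd).min(0)*1000).round(),(wh(wd).max(0)*1000).round())
delta(hw([-.021,.004,.110]),Rk)
E
```

```text
scene knob head [-20.7   6.5   3.5] [[-34.1   3.1  -4.4]
 [ -7.8  11.9   7.7]]
rack 4269 ((478.40289306640625, -211.2779998779297), (92.52449035644531, 274.77227783203125), 2.4136664867401123)
display head [ 86. -87.   1.] [182.  58. 108.]
top knob head [-24.4   7.9   4.3] [[-31.4   3.8   0.1]
 [-15.7  12.9   7. ]]
rack 3799 ((481.08111572265625, -209.66033935546875), (87.80493927001953, 273.46661376953125), 2.247183084487915)
display head [ 82. -87.   2.] [181.  57. 105.]
delta [ 313.8 -342.   -21.1] [  1.4 -30.6  41.4] rows 12.0
```

{"method": "send_rows", "body": {"deltas": [{"dx": 26,"dy": -28,"dz": 0,"rx": 0.1,"ry": -2.5,"rz": 3.5},{"dx": 52,"dy": -56,"dz": 0,"rx": 0.2,"ry": -5.1,"rz": 6.9},{"dx": 78,"dy": -85,"dz": 0,"rx": 0.3,"ry": -7.6,"rz": 10.4},{"dx": 104,"dy": -114,"dz": 0,"rx": 0.5,"ry": -10.2,"rz": 13.8},{"dx": 130,"dy": -142,"dz": 0,"rx": 0.6,"ry": -12.7,"rz": 17.2}], "jaw": 45, "newtons": 30}}

```text
clock: 0.52
tcp_pos: [0.3481, 0.4954, 0.2419]
orientation: [0.033, 2.923, 0.067]
contact_force: [0.5, 0.1, 0.5]
grip_width: 0.045
gripper_force: 0.0
```

{"method": "send_rows", "body": {"deltas": [{"dx": 26,"dy": -28,"dz": 0,"rx": 0.1,"ry": -2.5,"rz": 3.5},{"dx": 52,"dy": -56,"dz": 0,"rx": 0.2,"ry": -5.1,"rz": 6.9},{"dx": 78,"dy": -85,"dz": 0,"rx": 0.3,"ry": -7.6,"rz": 10.4},{"dx": 104,"dy": -114,"dz": 0,"rx": 0.5,"ry": -10.2,"rz": 13.8},{"dx": 130,"dy": -142,"dz": 0,"rx": 0.6,"ry": -12.7,"rz": 17.2}]}}

```text
clock: 0.93
tcp_pos: [0.4779, 0.3534, 0.2422]
orientation: [-0.386, 2.682, 0.126]
contact_force: [-0.1, 0.5, -0.5]
grip_width: 0.0445
gripper_force: 0.0
```

```bash
python3 - <<'E'
from h import *
o=r.get_obs();print(o["clock"],o["joints"].round(2),o["contact_force"])
delta(hw([-.021,.007,.090]),Rk)
E
```

```text
0.9333 [-0.97  0.17  0.13  2.08  0.36  0.54  0.74] [-0.08337062  0.50349387 -0.50628258]
delta [ 61.1 -50.1 -39.2] [ 0.2 -5.2  6.8] rows 3.0
```

{"method": "send_rows", "body": {"deltas": [{"dx": 15,"dy": -13,"dz": -10,"rx": 0,"ry": -1.3,"rz": 1.7},{"dx": 30,"dy": -25,"dz": -20,"rx": 0.1,"ry": -2.6,"rz": 3.4},{"dx": 46,"dy": -38,"dz": -30,"rx": 0.1,"ry": -3.9,"rz": 5.1},{"dx": 61,"dy": -50,"dz": -39,"rx": 0.2,"ry": -5.2,"rz": 6.8},{"dx": 61,"dy": -50,"dz": -39,"rx": 0.2,"ry": -5.2,"rz": 6.8}]}}

```text
clock: 1.35
tcp_pos: [0.5394, 0.2997, 0.2006]
orientation: [-0.528, 2.576, 0.138]
contact_force: [-0.2, -0.0, -0.5]
grip_width: 0.045
gripper_force: 0.0
```

```bash
python3 - <<'E'
from h import *
g=grab("wrist"); cv2.imwrite("pics/w1.png",g["frame"])
o=r.get_obs(); print(g["p"],g["R"].round(2).tolist(),g["f"],o["tcp_pos"])
im=g["frame"];hsv=cv2.cvtColor(im,cv2.COLOR_BGR2HSV);H,S,V=[hsv[...,i].astype(int) for i in range(3)]
red=(((H<5)|(H>174))&(S>170)&(V>90)).astype(np.uint8)
def ray(u,v):
    a=np.stack([u-g["cx"],v-g["cy"]],-1)/g["f"]; t=np.linalg.norm(a,axis=-1)
    return np.concatenate([a/t[:,None]*np.sin(t)[:,None],np.cos(t)[:,None]],-1)
k,lab,st,c=cv2.connectedComponentsWithStats(red)
for i in range(1,k):
    if st[i,4]>60:
        v,u=np.nonzero(lab==i); d=ray(u.astype(float),v.astype(float)); z=g["z_map"][v,u]
        P=(d/d[:,2:]*z[:,None])@g["R"].T+g["p"]; h=wh(P[z>0])*1000
        print(st[i],c[i],np.median(h,0).round(1),np.percentile(h,[3,97],0).round(1).tolist())
delta(hw([-.021,.007,.0]),Rk)
E
```

```text
[0.41598072 0.24719354 0.27607204] [[-0.39, 0.62, 0.68], [0.92, 0.26, 0.29], [-0.0, 0.74, -0.67]] 371.64829954431775 [0.53867658 0.30195684 0.20162547]
[323 242  22  52 912] [333.64583333 266.09429825] [-22.    8.5   4.8] [[-34.2, 3.2, -3.3], [-4.6, 14.3, 6.7]]
delta [ 41.5  19.4 -76.6] [ 0.1 -0.2  0.4] rows 3.0
```

View pics/w1.png

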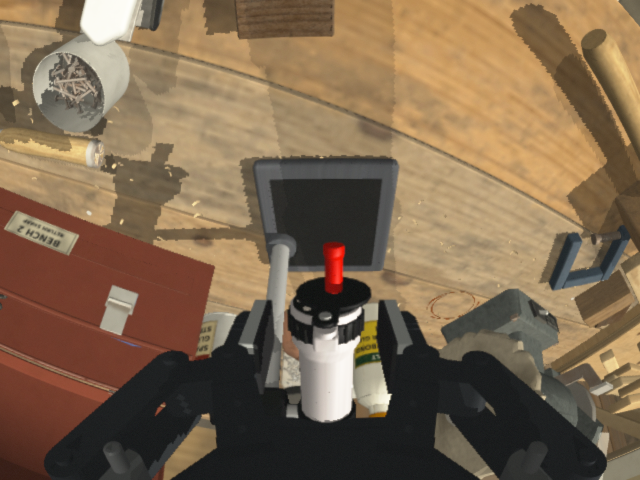

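The wrist view shows the knob at (334,265), centred between the open fingers, at head y about 8.5 mm. I'll descend and close on it.

{"method": "send_rows", "body": {"deltas": [{"dx": 10,"dy": 5,"dz": -19},{"dx": 20,"dy": 10,"dz": -38},{"dx": 31,"dy": 16,"dz": -57},{"dx": 41,"dy": 21,"dz": -76},{"dx": 41,"dy": 21,"dz": -76}]}}

```text
$.deltas[0]: bad value
```

{"method": "send_rows", "body": {"deltas": [{"dx": 0},{"dx": 0},{"dx": 0},{"dx": 0}], "jaw": 8, "newtons": 20}}

```text
$.deltas[0]: bad value
```

```bash
python3 - <<'E'
from h import *
o=r.get_obs(); T=R.from_rotvec(o["orientation"]).as_matrix(); gp=o["tcp_pos"]-.008*T[:,2]
print("grasp head",(wh(gp)*1000).round(1),o["grip_width"],o["gripper_force"],o["contact_force"])
a0=.24
for a in np.arange(a0,1.80,.125): 
    k=lambda a:hw([-.020,.036*np.sin(a),.036-.036*np.cos(a)])
    print(round(a,2),((k(a)-k(a0))*1000).round(1))
E
```

```text
grasp head [-22.4   5.9  89.2] 0.04455714230709131 0.0 [-0.51380196  0.24664899  0.51756056]
0.24 [0. 0. 0.]
0.36 [-2.3  3.7  1.2]
0.49 [-4.8  7.   2.8]
0.62 [-7.4 10.1  4.8]
0.74 [-10.1  12.7   7.3]
0.86 [-12.9  14.9  10.1]
0.99 [-15.6  16.7  13.2]
1.12 [-18.3  18.   16.6]
1.24 [-20.9  18.7  20.2]
1.36 [-23.3  18.9  23.9]
1.49 [-25.6  18.6  27.8]
1.62 [-27.7  17.8  31.7]
1.74 [-29.6  16.5  35.5]
```

{"method": "send_rows", "body": {"deltas": [{"dx": 10,"dy": 5,"dz": -19,"rx": 0,"ry": 0,"rz": 0},{"dx": 20,"dy": 10,"dz": -38,"rx": 0,"ry": 0,"rz": 0},{"dx": 31,"dy": 16,"dz": -57,"rx": 0,"ry": 0,"rz": 0},{"dx": 41,"dy": 21,"dz": -76,"rx": 0,"ry": 0,"rz": 0},{"dx": 41,"dy": 21,"dz": -76,"rx": 0,"ry": 0,"rz": 0}]}}

```text
clock: 1.82
tcp_pos: [0.5786, 0.3281, 0.126]
orientation: [-0.535, 2.573, 0.145]
contact_force: [0.4, 0.3, -0.2]
grip_width: 0.045
gripper_force: 0.0
```

{"method": "send_rows", "body": {"deltas": [{"dx": 0,"dy": 0,"dz": 0,"rx": 0,"ry": 0,"rz": 0},{"dx": 0,"dy": 0,"dz": 0,"rx": 0,"ry": 0,"rz": 0},{"dx": 0,"dy": 0,"dz": 0,"rx": 0,"ry": 0,"rz": 0},{"dx": 0,"dy": 0,"dz": 0,"rx": 0,"ry": 0,"rz": 0}], "jaw": 8, "newtons": 20}}

```text
clock: 2.15
tcp_pos: [0.579, 0.3262, 0.1279]
orientation: [-0.533, 2.572, 0.145]
contact_force: [1.3, -0.0, -3.0]
grip_width: 0.01
gripper_force: 19.4
```

```bash
python3 - <<'E'
from h import *
o=r.get_obs(); T=R.from_rotvec(o["orientation"]).as_matrix(); gp=o["tcp_pos"]-.008*T[:,2]
print("grasp head",(wh(gp)*1000).round(1),o["grip_width"],o["gripper_force"],o["contact_force"])
E
```

```text
grasp head [-18.9  12.    2. ] 0.010044943015726945 19.418013193644583 [ 1.28987072 -0.00802495 -2.97118126]
```

{"method": "send_rows", "body": {"deltas": [{"dx": -2.3,"dy": 3.7,"dz": 1.2,"rx": 0,"ry": 0,"rz": 0},{"dx": -4.8,"dy": 7.0,"dz": 2.8,"rx": 0,"ry": 0,"rz": 0},{"dx": -7.4,"dy": 10.1,"dz": 4.8,"rx": 0,"ry": 0,"rz": 0},{"dx": -10.1,"dy": 12.7,"dz": 7.3,"rx": 0,"ry": 0,"rz": 0}]}}

```text
clock: 2.48
tcp_pos: [0.5694, 0.3376, 0.1349]
orientation: [-0.531, 2.573, 0.142]
contact_force: [3.0, -2.7, -4.7]
grip_width: 0.0099
gripper_force: 19.7
```

```bash
python3 - <<'E'
from h import *
o=r.get_obs(); T=R.from_rotvec(o["orientation"]).as_matrix(); gp=o["tcp_pos"]-.008*T[:,2]
print("grasp head",(wh(gp)*1000).round(1),o["grip_width"],o["gripper_force"],Rh.T@o["contact_force"])
E
```

```text
grasp head [-19.   26.3  10.3] 0.009886885766326216 19.712372882058844 [-0.85516108 -3.66230866 -4.92721745]
```

{"method": "send_rows", "body": {"deltas": [{"dx": -2.8,"dy": 2.2,"dz": 2.8,"rx": 0,"ry": 0,"rz": 0},{"dx": -5.5,"dy": 4.0,"dz": 5.9,"rx": 0,"ry": 0,"rz": 0},{"dx": -8.2,"dy": 5.3,"dz": 9.3,"rx": 0,"ry": 0,"rz": 0},{"dx": -10.8,"dy": 6.0,"dz": 12.9,"rx": 0,"ry": 0,"rz": 0},{"dx": -13.2,"dy": 6.2,"dz": 16.6,"rx": 0,"ry": 0,"rz": 0}]}}

```text
clock: 2.9
tcp_pos: [0.5561, 0.344, 0.1516]
orientation: [-0.531, 2.572, 0.143]
contact_force: [3.8, -4.5, -2.8]
grip_width: 0.0101
gripper_force: 19.4
```

{"method": "send_rows", "body": {"deltas": [{"dx": -2.3,"dy": -0.3,"dz": 3.9,"rx": 0,"ry": 0,"rz": 0},{"dx": -4.4,"dy": -1.1,"dz": 7.8,"rx": 0,"ry": 0,"rz": 0},{"dx": -6.0,"dy": -2.1,"dz": 11.0,"rx": 0,"ry": 0,"rz": 0},{"dx": -6.0,"dy": -2.1,"dz": 11.0,"rx": 0,"ry": 0,"rz": 0}]}}

```text
clock: 3.23
tcp_pos: [0.5495, 0.3431, 0.1628]
orientation: [-0.533, 2.572, 0.146]
contact_force: [0.2, -2.2, -1.5]
grip_width: 0.0102
gripper_force: 19.6
```

```bash
python3 - <<'E'
from h import *
o=r.get_obs(); T=R.from_rotvec(o["orientation"]).as_matrix(); gp=o["tcp_pos"]-.008*T[:,2]
print("grasp head",(wh(gp)*1000).round(1),o["grip_width"],o["gripper_force"],Rh.T@o["contact_force"])
for s in(("scene"),):
    g=grab(s); cv2.imwrite("pics/s2.png",cv2.resize(g["frame"][90:250,160:320],None,fx=3,fy=3))
E
```

```text
grasp head [-18.9  39.2  42.4] 0.010186129167147728 19.56029713153839 [-1.31591159 -2.08831163 -0.97531094]
```

View pics/s2.png

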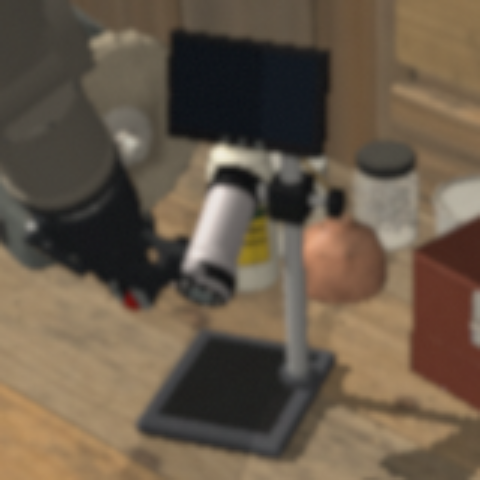

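Picture: the cover is swung aside, with the knob at the left of the barrel (crop about (132,298)) and the lens exposed, angle about 1.7. I'll release and back off along the lens face.

{"method": "send_rows", "body": {"deltas": [{"dx": 0,"dy": 0,"dz": 0,"rx": 0,"ry": 0,"rz": 0},{"dx": 0,"dy": 0,"dz": 0,"rx": 0,"ry": 0,"rz": 0},{"dx": 0,"dy": 0,"dz": 0,"rx": 0,"ry": 0,"rz": 0}], "jaw": 30}}

```text
clock: 3.53
tcp_pos: [0.5499, 0.3442, 0.1626]
orientation: [-0.535, 2.571, 0.147]
contact_force: [-0.5, -1.1, 0.6]
grip_width: 0.0302
gripper_force: 0.0
```

{"method": "send_rows", "body": {"deltas": [{"dx": -11,"dy": -5,"dz": 21,"rx": 0,"ry": 0,"rz": 0},{"dx": -23,"dy": -10,"dz": 43,"rx": 0,"ry": 0,"rz": 0},{"dx": -37,"dy": -16,"dz": 69,"rx": 0,"ry": 0,"rz": 0},{"dx": -50,"dy": -22,"dz": 95,"rx": 0,"ry": 0,"rz": 0}]}}

```text
clock: 3.87
tcp_pos: [0.4989, 0.3213, 0.2579]
orientation: [-0.535, 2.572, 0.146]
contact_force: [1.1, 0.3, -0.3]
grip_width: 0.0301
gripper_force: 0.0
```

```bash
cat >> h.py <<'E'
yr=np.radians(2.3)
Rc=tool(np.array([0,0,-1.]),np.array([np.cos(yr),np.sin(yr),0]))
C=np.array([.4845,-.243])
E
python3 - <<'E'
from h import *
g=grab("wrist"); cv2.imwrite("pics/w2.png",g["frame"])
o=r.get_obs(); print(o["clock"],o["joints"].round(2),o["contact_force"])
im=g["frame"];hsv=cv2.cvtColor(im,cv2.COLOR_BGR2HSV);H,S,V=[hsv[...,i].astype(int) for i in range(3)]
m=((H<5)|(H>174))&(S>170)&(V>90)&(g["z_map"]>0)&(g["z_map"]<.25)
v,u=np.nonzero(m); a=np.stack([u-g["cx"],v-g["cy"]],-1)/g["f"]; t=np.linalg.norm(a,axis=-1)[:,None]
d=np.concatenate([a/t*np.tan(t),np.ones_like(t)],-1)*g["z_map"][v,u][:,None]
h=wh(d@g["R"].T+g["p"])*1000; h=h[abs(h).max(1)<80]; print("knob",len(h),np.median(h,0).round(1),np.percentile(h,[3,97],0).round(1).tolist())
delta([*C,.345],Rc)
E
```

```text
3.9167 [-0.6   0.12 -0.18  2.11  0.47  0.46  0.83] [-0.00578683  0.14089878  2.55800216]
knob 427 [-27.3  39.   40.4] [[-34.1, 33.7, 36.3], [-15.5, 44.4, 42.1]]
delta [ -14.5 -565.3   73.4] [  18.6   30.2 -108.2] rows 16.0
```

{"method": "send_rows", "body": {"deltas": [{"dx": -1,"dy": -33,"dz": 10,"rx": 1.1,"ry": 1.8,"rz": -6.4},{"dx": -2,"dy": -66,"dz": 20,"rx": 2.2,"ry": 3.6,"rz": -12.7},{"dx": -3,"dy": -100,"dz": 30,"rx": 3.3,"ry": 5.3,"rz": -19.1},{"dx": -3,"dy": -133,"dz": 40,"rx": 4.4,"ry": 7.1,"rz": -25.4},{"dx": -4,"dy": -166,"dz": 50,"rx": 5.5,"ry": 8.9,"rz": -31.8}], "jaw": 60}}

```text
clock: 4.33
tcp_pos: [0.4958, 0.1541, 0.308]
orientation: [0.25, 2.739, 0.118]
contact_force: [1.0, -0.4, 0.3]
grip_width: 0.0598
gripper_force: 0.0
```

{"method": "send_rows", "body": {"deltas": [{"dx": -1,"dy": -33,"dz": 5,"rx": 1.1,"ry": 1.8,"rz": -6.4},{"dx": -2,"dy": -66,"dz": 10,"rx": 2.2,"ry": 3.6,"rz": -12.7},{"dx": -3,"dy": -100,"dz": 14,"rx": 3.3,"ry": 5.3,"rz": -19.1},{"dx": -3,"dy": -133,"dz": 18,"rx": 4.4,"ry": 7.1,"rz": -25.4},{"dx": -4,"dy": -166,"dz": 23,"rx": 5.5,"ry": 8.9,"rz": -31.8}]}}

```text
clock: 4.75
tcp_pos: [0.4921, -0.0122, 0.3307]
orientation: [1.068, 2.701, 0.078]
contact_force: [-0.1, 0.1, -0.5]
grip_width: 0.0597
gripper_force: 0.0
```

```bash
cat >> h.py <<'E'
L=L+Rh[:,1]*.003
E
python3 - <<'E'
from h import *
o=r.get_obs(); print(o["clock"],o["joints"].round(2),o["tcp_pos"])
delta([*C,.345],Rc)
E
```

```text
4.75 [-0.28 -0.04  0.12  2.03  0.1   0.93  0.62] [ 0.4920711  -0.01215995  0.33068754]
delta [  -7.6 -230.8    6.3] [  7.3  12.2 -44.3] rows 7.0
```

{"method": "send_rows", "body": {"deltas": [{"dx": -1,"dy": -32,"dz": 2,"rx": 1.0,"ry": 1.7,"rz": -6.2},{"dx": -2,"dy": -64,"dz": 4,"rx": 2.0,"ry": 3.4,"rz": -12.4},{"dx": -3,"dy": -96,"dz": 6,"rx": 3.1,"ry": 5.1,"rz": -18.6},{"dx": -4,"dy": -128,"dz": 8,"rx": 4.1,"ry": 6.8,"rz": -24.8},{"dx": -5,"dy": -160,"dz": 10,"rx": 5.1,"ry": 8.5,"rz": -31.0}]}}

```text
clock: 5.17
tcp_pos: [0.4874, -0.1723, 0.3406]
orientation: [1.854, 2.445, 0.025]
contact_force: [1.1, 0.9, 0.6]
grip_width: 0.06
gripper_force: 0.0
```

{"method": "send_rows", "body": {"deltas": [{"dx": -1,"dy": -30,"dz": 0,"rx": 0.9,"ry": 1.5,"rz": -5.5},{"dx": -2,"dy": -55,"dz": 0,"rx": 1.7,"ry": 2.9,"rz": -10.5},{"dx": -2.6,"dy": -71,"dz": 0,"rx": 2.2,"ry": 3.7,"rz": -13.3},{"dx": -2.6,"dy": -71,"dz": 0,"rx": 2.2,"ry": 3.7,"rz": -13.3}]}}

```text
clock: 5.5
tcp_pos: [0.4842, -0.246, 0.34]
orientation: [2.178, 2.263, -0.004]
contact_force: [-0.2, 0.3, 0.6]
grip_width: 0.0598
gripper_force: 0.0
```

```bash
python3 - <<'E'
from h import *
g=grab("wrist"); cv2.imwrite("pics/w3.png",g["frame"])
o=r.get_obs(); print(o["clock"],o["joints"].round(2))
v,u=np.mgrid[0:480,0:640]; a=np.stack([u-g["cx"],v-g["cy"]],-1)/g["f"]; t=np.linalg.norm(a,axis=-1)[...,None]+1e-9
z=g["z_map"]; W=(np.concatenate([a/t*np.tan(t),np.ones_like(t)],-1)*z[...,None])@g["R"].T+g["p"]
m=(z>0)&(abs(W[...,0]-.4845)<.04)&(abs(W[...,1]+.243)<.03)&(W[...,2]>.2)&(W[...,2]<.285)&(t[...,0]<1.4)
print(m.sum())
for lo,hi in((.268,.285),(.23,.268)):
    q=W[m&(W[...,2]>lo)&(W[...,2]<=hi)]; print(lo,len(q),np.median(q,0).round(4),np.percentile(q,[2,98],0).round(4).tolist())
delta([*C,.246],Rc)
E
```

```text
5.55 [-0.    0.18  0.41  1.77 -0.07  1.21  0.47]
2380
0.268 1479 [ 0.4846 -0.2449  0.2724] [[0.4739, -0.2576, 0.2694], [0.4951, -0.233, 0.2738]]
0.23 562 [ 0.4837 -0.234   0.2513] [[0.4738, -0.2409, 0.2312], [0.4944, -0.2324, 0.2677]]
delta [  -0.     0.5 -101.8] [ 0.1 -0.1 -0.2] rows 3.0
```

View pics/w3.png

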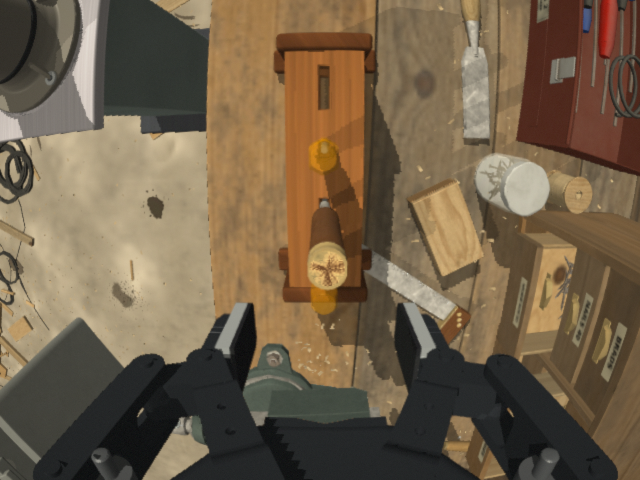

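The wrist view shows the chisel top at (327,265), about (0.4846, -0.2455) in the world, with both screwdrivers in line. I'll descend, close and draw it up.

{"method": "send_rows", "body": {"deltas": [{"dx": 0,"dy": -2,"dz": -26,"rx": 0,"ry": 0,"rz": 0},{"dx": 0,"dy": -2,"dz": -52,"rx": 0,"ry": 0,"rz": 0},{"dx": 0,"dy": -2,"dz": -78,"rx": 0,"ry": 0,"rz": 0},{"dx": 0,"dy": -2,"dz": -103,"rx": 0,"ry": 0,"rz": 0},{"dx": 0,"dy": -2,"dz": -103,"rx": 0,"ry": 0,"rz": 0}]}}

```text
clock: 5.97
tcp_pos: [0.4822, -0.2407, 0.2327]
orientation: [-2.16, -2.271, 0.006]
contact_force: [-0.4, 1.0, -0.1]
grip_width: 0.0601
gripper_force: 0.0
```

{"method": "send_rows", "body": {"deltas": [{"dx": 0,"dy": 0,"dz": 0,"rx": 0,"ry": 0,"rz": 0},{"dx": 0,"dy": 0,"dz": 0,"rx": 0,"ry": 0,"rz": 0},{"dx": 0,"dy": 0,"dz": 0,"rx": 0,"ry": 0,"rz": 0},{"dx": 0,"dy": 0,"dz": 0,"rx": 0,"ry": 0,"rz": 0},{"dx": 0,"dy": 0,"dz": 0,"rx": 0,"ry": 0,"rz": 0}], "jaw": 10, "newtons": 70}}

```text
clock: 6.38
tcp_pos: [0.4848, -0.2444, 0.2387]
orientation: [2.169, 2.27, 0.0]
contact_force: [-2.2, -0.3, 5.8]
grip_width: 0.021
gripper_force: 68.3
```

{"method": "send_rows", "body": {"deltas": [{"dx": 0,"dy": 0,"dz": 6,"rx": 0,"ry": 0,"rz": 0},{"dx": 0,"dy": 0,"dz": 14,"rx": 0,"ry": 0,"rz": 0},{"dx": 0,"dy": 0,"dz": 22,"rx": 0,"ry": 0,"rz": 0},{"dx": 0,"dy": 0,"dz": 30,"rx": 0,"ry": 0,"rz": 0}]}}

```text
clock: 6.72
tcp_pos: [0.4845, -0.2443, 0.2682]
orientation: [2.17, 2.271, -0.001]
contact_force: [0.9, -0.7, -2.8]
grip_width: 0.0213
gripper_force: 69.0
```

{"method": "send_rows", "body": {"deltas": [{"dx": 0,"dy": 0,"dz": 15,"rx": 0,"ry": 0,"rz": 0},{"dx": 0,"dy": 0,"dz": 32,"rx": 0,"ry": 0,"rz": 0},{"dx": 0,"dy": 0,"dz": 50,"rx": 0,"ry": 0,"rz": 0},{"dx": 0,"dy": 0,"dz": 68,"rx": 0,"ry": 0,"rz": 0},{"dx": 0,"dy": 0,"dz": 86,"rx": 0,"ry": 0,"rz": 0}]}}

```text
clock: 7.13
tcp_pos: [0.4842, -0.2443, 0.3548]
orientation: [2.17, 2.27, -0.001]
contact_force: [-0.2, -1.0, -2.7]
grip_width: 0.0214
gripper_force: 69.1
```

{"method": "send_rows", "body": {"deltas": [{"dx": 0,"dy": 0,"dz": 25,"rx": 0,"ry": 0,"rz": 0},{"dx": 0,"dy": 0,"dz": 50,"rx": 0,"ry": 0,"rz": 0},{"dx": 0,"dy": 0,"dz": 76,"rx": 0,"ry": 0,"rz": 0},{"dx": 0,"dy": 0,"dz": 103,"rx": 0,"ry": 0,"rz": 0},{"dx": 0,"dy": 0,"dz": 125,"rx": 0,"ry": 0,"rz": 0}]}}

```text
clock: 7.55
tcp_pos: [0.4842, -0.2442, 0.4811]
orientation: [2.17, 2.27, 0.001]
contact_force: [1.8, -0.3, -2.2]
grip_width: 0.0211
gripper_force: 69.1
```

```bash
cat >> h.py <<'E'
Rf=tool(-Rh[:,2],Rh[:,0])
E
python3 - <<'E'
from h import *
o=r.get_obs(); print(o["clock"],o["joints"].round(2),o["tcp_pos"],o["grip_width"],o["contact_force"])
T=R.from_rotvec(o["orientation"]).as_matrix(); gp=o["tcp_pos"]-.008*T[:,2]
g=grab("scene"); cv2.imwrite("pics/s3.png",g["frame"][60:400,300:560])
W=pts(g); m=(abs(W[...,0]-gp[0])<.04)&(abs(W[...,1]-gp[1])<.04)&(W[...,2]<gp[2]-.02)&(W[...,2]>.19)
q=W[m]; zb=q[:,2].min(); print("lowest",zb,"grasp z",gp[2],"n",len(q)); 
for lo,hi in((zb,zb+.04),(zb+.04,zb+.1),(zb+.15,zb+.2)):
    s=q[(q[:,2]>=lo)&(q[:,2]<hi)]; print(len(s),((np.median(s,0)-gp)*1000).round(1))
print("focus",hw([-.065,0,0]))
for zz in(.10,):
    delta(hw([-.065-zz*0,0,.235+zz]),Rf)
delta(hw([-.065,0,.235]),Rf)
E
```

```text
7.55 [-0.02  0.11  0.42  1.53 -0.05  1.51  0.45] [ 0.48421117 -0.24416222  0.48105779] 0.021054147170686276 [ 1.82808526 -0.28018261 -2.15429418]
lowest 0.24404284115525388 grasp z 0.489057773739637 n 1208
134 [  -4.4    2.8 -224. ]
219 [  -3.8    1.6 -174.3]
435 [ -9.7  -5.  -65.7]
focus [0.54323362 0.30079184 0.11      ]
delta [-92.  480.1 -92.1] [  6.9 -28.9  20.6] rows 12.0
delta [ -46.2  500.1 -178.7] [  6.9 -28.9  20.6] rows 13.0
```

View pics/s3.png

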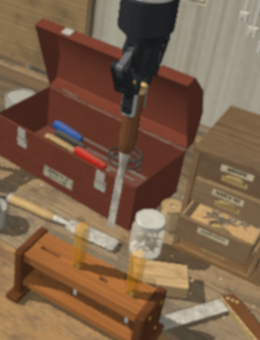

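The scene view shows the chisel hanging vertical and clear of the rack, with the blade tip at crop (113,218), lowest z about 0.244. Now to carry it towards the scope.

```bash
python3 - <<'E'
from h import *
delta(hw([-.12,-.001,.29]),Rf)
delta(hw([-.063,-.001,.241]),Rf)
E
```

```text
delta [-114.6  469.1 -158.6] [  6.9 -28.9  20.6] rows 13.0
delta [ -47.   498.7 -172.5] [  6.9 -28.9  20.6] rows 13.0
```

{"method": "send_rows", "body": {"deltas": [{"dx": -6,"dy": 20,"dz": 0,"rx": 0,"ry": 0,"rz": 0},{"dx": -13,"dy": 50,"dz": 0,"rx": 0.5,"ry": -2.0,"rz": 1.4},{"dx": -21,"dy": 84,"dz": 0,"rx": 1.1,"ry": -4.6,"rz": 3.3},{"dx": -30,"dy": 120,"dz": 0,"rx": 1.7,"ry": -7.1,"rz": 5.1},{"dx": -38,"dy": 156,"dz": 0,"rx": 2.3,"ry": -9.6,"rz": 6.9}]}}

```text
clock: 8.02
tcp_pos: [0.4454, -0.0868, 0.4787]
orientation: [1.962, 2.32, 0.223]
contact_force: [0.6, 1.5, -2.4]
grip_width: 0.0216
gripper_force: 69.1
```

{"method": "send_rows", "body": {"deltas": [{"dx": -8,"dy": 33,"dz": -16,"rx": 0.5,"ry": -1.9,"rz": 1.4},{"dx": -15,"dy": 64,"dz": -32,"rx": 0.9,"ry": -3.9,"rz": 2.8},{"dx": -23,"dy": 95,"dz": -48,"rx": 1.4,"ry": -5.8,"rz": 4.1},{"dx": -30,"dy": 126,"dz": -64,"rx": 1.8,"ry": -7.7,"rz": 5.5},{"dx": -38,"dy": 156,"dz": -80,"rx": 2.3,"ry": -9.6,"rz": 6.9}]}}

```text
clock: 8.43
tcp_pos: [0.4073, 0.0693, 0.398]
orientation: [1.747, 2.344, 0.429]
contact_force: [-0.4, 0.7, -2.4]
grip_width: 0.0214
gripper_force: 69.2
```

{"method": "send_rows", "body": {"deltas": [{"dx": -8,"dy": 33,"dz": -16,"rx": 0.5,"ry": -1.9,"rz": 1.4},{"dx": -15,"dy": 64,"dz": -32,"rx": 0.9,"ry": -3.9,"rz": 2.8},{"dx": -23,"dy": 95,"dz": -48,"rx": 1.4,"ry": -5.8,"rz": 4.1},{"dx": -30,"dy": 126,"dz": -64,"rx": 1.8,"ry": -7.7,"rz": 5.5},{"dx": -38,"dy": 156,"dz": -78,"rx": 2.3,"ry": -9.6,"rz": 6.9}]}}

```text
clock: 8.85
tcp_pos: [0.3691, 0.2251, 0.3198]
orientation: [1.526, 2.344, 0.619]
contact_force: [1.1, -1.1, -2.5]
grip_width: 0.0214
gripper_force: 69.2
```

```bash
python3 - <<'E'
from h import *
o=r.get_obs(); print(o["clock"],o["joints"].round(2),o["grip_width"],o["gripper_force"],o["contact_force"])
delta(hw([-.063,-.001,.241]),Rf)
E
```

```text
8.85 [-0.33 -0.26 -0.41  2.3   0.1   0.6  -0.4 ] 0.021381263374671625 69.23892684280872 [ 1.05261923 -1.05929349 -2.48541856]
delta [69.3 28.8 -7. ] [ 0.1 -0.5 -0.3] rows 2.0
```

{"method": "send_rows", "body": {"deltas": [{"dx": 14,"dy": 6,"dz": -1,"rx": 0,"ry": 0,"rz": 0},{"dx": 28,"dy": 12,"dz": -3,"rx": 0,"ry": 0,"rz": 0},{"dx": 42,"dy": 17,"dz": -4,"rx": 0,"ry": 0,"rz": 0},{"dx": 56,"dy": 23,"dz": -6,"rx": 0.1,"ry": -0.3,"rz": -0.2},{"dx": 69,"dy": 29,"dz": -7,"rx": 0.1,"ry": -0.5,"rz": -0.3}]}}

```text
clock: 9.27
tcp_pos: [0.4399, 0.2528, 0.3132]
orientation: [1.53, 2.331, 0.622]
contact_force: [0.8, -0.0, -2.8]
grip_width: 0.0208
gripper_force: 69.5
```

{"method": "send_rows", "body": {"deltas": [{"dx": 0,"dy": 0,"dz": 0,"rx": 0,"ry": 0,"rz": 0},{"dx": 0,"dy": 0,"dz": 0,"rx": 0,"ry": 0,"rz": 0},{"dx": 0,"dy": 0,"dz": 0,"rx": 0,"ry": 0,"rz": 0},{"dx": 0,"dy": 0,"dz": 0,"rx": 0,"ry": 0,"rz": 0},{"dx": 0,"dy": 0,"dz": 0,"rx": 0,"ry": 0,"rz": 0}]}}

```text
clock: 9.68
tcp_pos: [0.4389, 0.2526, 0.3134]
orientation: [1.529, 2.332, 0.623]
contact_force: [0.8, -0.5, -1.8]
grip_width: 0.0212
gripper_force: 69.4
```

```bash
python3 - <<'E'
from h import *
delta(hw([-.063,-.001,.241]),Rf)
o=r.get_obs(); print(o["clock"],o["qvel"].round(3))
out=[]
for n in("scene","top"):
    g=grab(n); W=pts(g); h=wh(W)*1000
    m=(abs(h[...,0]+65)<14)&(abs(h[...,1])<25)&(h[...,2]<115)&(h[...,2]>-30)
    q=h[m]; print(n,len(q)); 
    if len(q):
        print("z min",np.sort(q[:,2])[:4].round(1))
        for lo in range(-20,110,25):
            s=q[(q[:,2]>lo)&(q[:,2]<lo+25)]
            if len(s): print(lo,len(s),np.median(s,0).round(1),"y",s[:,1].min().round(1),s[:,1].max().round(1))
    c=g["frame"][90:260,150:350] if n=="scene" else g["frame"][130:300,110:310]
    out.append(cv2.resize(c,None,fx=2,fy=2,interpolation=cv2.INTER_CUBIC))
cv2.imwrite("pics/f.png",np.hstack(out))
g=grab("wrist"); cv2.imwrite("pics/w4.png",g["frame"])
E
```

```text
delta [-0.4  1.4 -0.6] [ 0.  -0.1  0.1] rows 1.0
9.6833 [ 0.001  0.003 -0.001 -0.004  0.002 -0.003 -0.001]
scene 131
z min [-3.7 -3.4 -0.8  0.3]
-20 11 [-67.9   0.4   2.8] y -4.1 7.6
5 23 [-68.   -0.   22.2] y -5.4 6.6
30 28 [-67.7  -0.8  43.7] y -6.0 6.8
55 28 [-67.5  -1.3  66.9] y -7.2 6.3
80 33 [-67.   -2.6  91.1] y -7.2 6.1
105 8 [-68.9  -2.4 109.2] y -6.0 2.6
top 101
z min [ 2.6  8.3 11.1 11.3]
-20 1 [-67.1  -4.2   2.6] y -4.2 -4.2
5 19 [-64.4  -1.2  19.6] y -5.3 5.7
30 21 [-63.9  -1.2  41.7] y -6.0 4.2
55 25 [-63.3  -1.9  65.5] y -6.7 4.3
80 26 [-62.7  -3.7  91.2] y -7.2 4.1
105 9 [-61.1  -4.  111.5] y -6.3 -0.5
```

View pics/f.png

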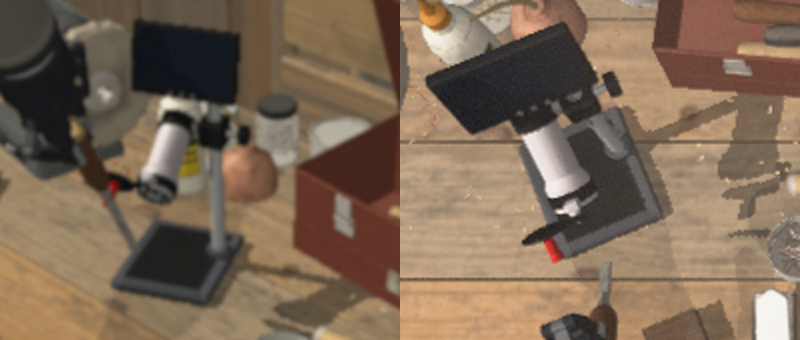

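View pics/w4.png

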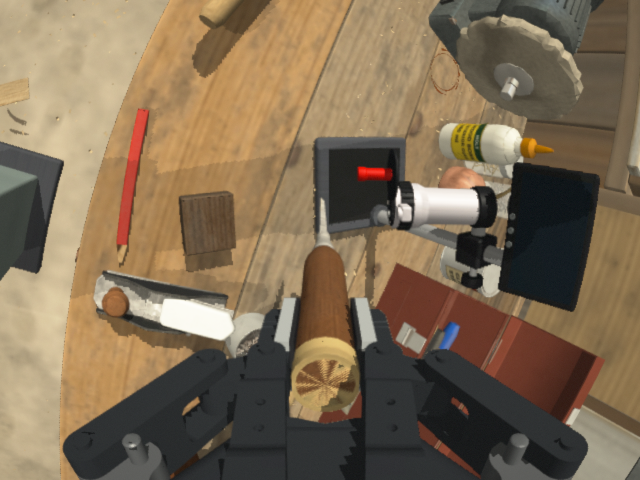

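The views show the chisel leaning in front of the lens, parallel to it, with the cover and knob aside. The edge reads about (-66, 0, -2) mm in the head frame. One check of the barrel axis before handing in.

```bash
python3 - <<'E'
from h import *
from scipy.optimize import least_squares
g=grab("wrist"); v,u=np.mgrid[0:480,0:640]; a=np.stack([u-g["cx"],v-g["cy"]],-1)/g["f"]; t=np.linalg.norm(a,axis=-1)[...,None]+1e-9
zw=g["z_map"]; Ww=(np.concatenate([a/t*np.tan(t),np.ones_like(t)],-1)*zw[...,None])@g["R"].T+g["p"]; Ww[zw==0]=np.nan
A=[("wrist",Ww,g["frame"])]
for n in("scene","top"): g=grab(n); A.append((n,pts(g),g["frame"]))
for n,W,im in A:
    V=im.min(-1); h=wh(W)*1000
    m=(V>120)&(h[...,0]>12)&(h[...,0]<70)&(abs(h[...,1])<35)&(abs(h[...,2])<35)
    q=h[m]
    f=least_squares(lambda p:np.hypot(q[:,1]-p[0],q[:,2]-p[1])-p[2],[0,0,20],loss="soft_l1")
    s=h[(V<120)&(h[...,0]>-8)&(h[...,0]<12)&(abs(h[...,1])<28)&(abs(h[...,2])<28)]
    print(n,len(q),f.x.round(1),"y",np.percentile(q[:,1],[2,98]).round(1),"face x min",np.percentile(s[:,0],[2,10]).round(1) if len(s) else None)
E
```

```text
wrist 1425 [ 0.2  0.1 19.3] y [-9.1 21. ] face x min [-4.2  2.2]
scene 161 [-0.1  1.7 16.9] y [-9.4 16. ] face x min [-4.4  1.1]
top 351 [-0.2 -0.1 18.5] y [-12.1  18.1] face x min [-1.6 -1. ]
```

Three views agree to about 2 mm that the barrel axis is at the origin of the head frame I used, so the edge is at the focus. I'll hand in.

```bash
python3 -c "
from bench import r
print(r.hand_in())"
```

```text
the job is handed in; nothing more can be done
None
```

The job is handed in, though no verdict came back: the dust cover is swung aside to about 1.6 rad, and the chisel is held steady, leaning 30° parallel to the lens face, with its edge measured within about 3 mm of the focus point.

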